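# Lock the bottle tumbler with its cross-pin

### The arm

A 6-joint arm with a two-finger parallel gripper is mounted at the origin on the work surface. World frame = base frame: x ahead of the robot, y to its left, z up, the work surface at z = 0. Lengths are in m, angles in degrees, forces in N, time in s.
With the tool pointing down it reaches from about 0.4 to 0.825 m from the base axis. Payload 7 kg.
Tool frame: the origin (TCP) lies where the fingers leave the gripper's body, on its centre line; the fingertips stand 66 mm ahead of it and the grasp point (between the pads) lies 47 mm ahead of it; z points along the fingers, y is the direction in which the jaws open and shut (so a half turn about z gives the same grasp; the last joint's range is limited). The gripper opens to 88 mm and grips with 3 to 60 N. Pads are 19 mm wide; open, the fingers measure 130 mm over their backs; the gripper's body (78 mm by 193 mm) begins 47 mm behind the grasp point.
Start: joints at [84.803, 20.546, 0.682, 0, -70.136, -16.507], TCP at [0.25, 0.627, 0.292] pointing down, gripper open.
Joint ranges: [-176.03, 176.03], [-82.01, 121.73], [-58.28, 71.71], [-173.87, 95.51], [-174.79, -0.11], [-173.66, 173.66]. Speed limits (degrees/s): [136.94, 136.94, 172.46, 180, 180, 180].

### API

Orientations are given as [roll, pitch, yaw] about the fixed x, y, z axes, in that order (R = Rz(yaw) Ry(pitch) Rx(roll)).
In Python, from plant import get_obs, snapshot, close_job gives the robot as it stands.
- The arm moves only by the tool play_rows, never from a script. Its argument "series" is a list of rows, each a list of 5 numbers: the opening in per cent of the stroke, from 0 (shut) to 100 (fully open), then the shift along the tool's x, y, z in m, then the turn about the tool's z in degrees. In form: [[jaw, dx, dy, dz, spin], ...]. A call has 1 to 10 rows; each row is the pose to reach, as a shift and turn from the pose commanded when the call began, along the tool's axes at that moment; what a row does not reach only later rows make up. A row lasts 1/10 s, in which the tool goes at most 50 mm and 8.59 degrees, less where a joint would pass 70% of its speed; a pose out of reach is approached as far as the arm can. A call with a gripper value outside its range is refused whole. The fingers move at their own pace and stop on an object; the grip force is fixed at half the most. Time passes only in rows, so rows that repeat a pose let the fingers close. It gives the time, the measured TCP pose, the force and the opening at its end, in the units of the state.
- get_obs(): the state, without advancing time (a new reading comes with each control period).
- snapshot(name): name is "side" or "top"; returns a dict with "frame" (480x640x3 uint8, red, green, blue), "z_map" (480x640 float32, m along the optical axis (not along the pixel's ray), 0 where there is no reading), "mtx" (3x3 intrinsics, pixels), "D" ([k1, k2, p1, p2, k3] as OpenCV has them; the pictures are not rectified), "camera_from_world" (4x4, takes a point from world to camera coordinates). Camera axes: x right, y up, looking along -z (the intrinsics and any distortion apply to the point x, -y, -z); pixel columns grow to the right and rows downward; lengths in m; the calibration is good to about 2 mm. A picture is of the moment at which its call begins.
- close_job(): hands the job in, once; it reports no verdict.
The state is a dict: "clock": time; "joint_pos": joint angles; "qvel": joint speeds; "tau": joint torques, N m; "tool_pos": TCP position; "orientation": TCP orientation; "force": force on the tool from outside, world axes, zero at the start; "moment": the same for the moment, N m; "opening": finger opening in m.
Only numpy, scipy, OpenCV 4.12 (cv2) and the standard library are available. Lean on these libraries where they do the work, as an engineer would, in place of code of your own. Each camera call takes 0.05 s, during which the arm holds its last target.

### The job

Lock the bottle tumbler so that its reel cannot swing round: take the lock pin out of the tube rack and stand it, nose down, in the bore on top of the bearing pedestal, then turn the crank by feel until the hidden cross-hole of the shaft comes under the pin and it sinks in. Then push the pin fully home, down on its collar, and leave it there upright. Leave the tubes, jars, beaker and bottles on the bench where they are.

Things in the scene. Friction and masses are not known exactly. Their poses are not given: they have to be found in the camera images.
- pin_grip (a point): Lock pin, loose, 70 g, nose down in a hole of the tube rack. From below: steel shank 10 mm thick, 74 mm long, its last 5 mm tapering to a 5.6 mm nose; steel collar 26 mm wide, 5 mm thick; plain black round grip 20 mm thick, 45 mm high. This point is the grip's centre: 22.5 mm below the flat top, 27.5 mm above the collar's underside, 101.5 mm above the nose. z runs up the pin.
- pin_shoulder (a point): The same pin: centre of its collar's underside, 74 mm above the nose. In the rack the collar rests on the rack's top; pushed home in the tumbler it rests on the pedestal's top.
- tumbler: Bottle tumbler, heavy, fixed. On a horizontal shaft (28 mm thick, axis 115 mm above the bench) follow along y: handwheel with crank, grey bearing pedestal (64 x 50 mm, 161 mm high), reel of bottles (140 mm in diameter, y 65 to 185 mm), white drive housing (y 205 to 325 mm, 188 mm high). Origin on the bench under the pedestal's centre; x square to the shaft, away from the robot; z up.
- bore_mouth (a point): Centre of the mouth of the vertical lock bore in the pedestal's flat top, 161 mm above the bench; axes as tumbler. The bore is 11.5 mm wide and meets the shaft 32 mm down: a pin stood in it rests on the shaft, collar 42 mm above the mouth. The shaft's one cross-hole, 11.6 mm wide, right through it, is hidden inside; nothing outside shows its angle.
- crank (a joint): Angle of handwheel and crank: 0 = handle straight above the shaft, positive = leaning away from the robot (to the tumbler's x), negative = towards it. Starts between -1.0 and -0.5. It turns with about 4 to 8 N at the handle and stays where let go. The hole comes into line somewhere from -0.1 to 0.9, different each time. Once the pin has sunk in, it blocks the shaft.
- handle (a point): Crank handle: black sleeve 18 mm thick, 45 mm long, spinning freely on its stud, parallel to the shaft and 45 mm from its axis. It sticks out of the aluminium handwheel (116 mm in diameter, outer face 84 mm from the bore's centre). This point is the sleeve's centre, at y = -110.5 mm in the tumbler's frame. Its orientation turns with the sleeve and tells nothing.
- catch (a point): Spring catch hidden in the pedestal, 18 mm below the shaft's axis. As the hole comes under the pin, the pin first sinks a few mm, then, turned further the same way, 25 to 40 mm by its weight, until the shaft or two sprung balls under it hold it with the collar some 4 to 16 mm above the bore's mouth (now and then it drops home by itself). A push of 5 to 20 N straight down takes it home.
- rack: Fixed white tube rack, 150 x 50 mm and 82 mm high; origin at the centre of its underside, x along its row of three holes, which are 45 mm apart (one in the middle). The pin stands in one of them and the tubes in the other two.
- tube_a_cap (a point): Glass sample tube with a white cap 16 mm in diameter and 18 mm high, in the rack; centre of the cap, 91 mm above the bench. Leave alone.
- tube_b_cap (a point): The same with a black cap. Leave alone.
- waste_jar_mid (a point): Square white jar with an orange lid, 85 mm wide, 94 mm high, half-way up. Leave alone.
- beaker_mid (a point): Glass beaker, 70 mm in diameter, 95 mm high, half-way up. Leave alone.
- amber_bottle_mid (a point): Amber bottle, 48 mm in diameter, 105 mm high, half-way up. Leave alone.
- sample_jar_mid (a point): Squat amber jar, 64 mm in diameter, 75 mm high, half-way up. Leave alone.

How it is judged (in metres and radians):
On the way, in this order (a step that is already met when the one before it is completed fails the run):
1. the pin stands in the lock bore, its nose on the shaft (horizontal distance between pin_shoulder and bore_mouth below 0.008 m and z of pin_shoulder in the frame of bore_mouth between 0.03 and 0.06 m), for 0.2 s.
2. the shaft is turned until the pin sinks through its cross-hole (horizontal distance between pin_shoulder and bore_mouth below 0.005 m and z of pin_shoulder in the frame of bore_mouth below 0.018 m), for 0.1 s.
At the end, for the whole second after the job is handed in: The lock pin is through the bore and the shaft's cross-hole, upright (within 0.08 rad) and at rest, its collar's underside within 3 mm of the pedestal's top and within 3 mm of the bore's centre; the crank is still (horizontal distance between pin_shoulder and bore_mouth below 0.003 m and z of pin_shoulder in the frame of bore_mouth below 0.003 m and angle between pin_grip's own z axis and vertical below 0.08 rad and linear speed of pin below 0.02 m/s and velocity of joint crank between -0.05 and 0.05 rad/s); the robot touches nothing.
It fails at once if a tube or another bystander is moved more than 30 mm (distance of any of tube_a_cap, tube_b_cap, waste_jar_mid, beaker_mid, amber_bottle_mid, sample_jar_mid from where it was at the start of the episode above 0.03 m).
It also fails if it takes over 61 s, if anything falls off the work surface, if the arm or the gripper's body presses on something with over 40 N, if the wrist force passes 120 N, or if a joint passes its speed limit or range.

## Working session

There is one attempt and no reset: what is moved stays moved. The work goes in short steps, Python scripts to look and compute and a tool call to move; the robot and the scene stay as the last step left them, time stands still between calls to the robot, and variables do not carry over. Pictures are saved under pics/ and viewed, and the job is handed in when it is done.

Besides the shell and the picture viewer there is one more tool, called after "Emit:" as name(argument=value, ...), one argument or row to a line, values as JSON. play_rows: Moves the arm, as the interface text tells. Its arguments: {"type":"object","properties":{"series":{"type":"array"}},"required":["series"]}

```bash
ls; mkdir -p pics
cat > h.py <<'E'
import numpy as np, cv2
from plant import get_obs, snapshot, close_job
def save(s,name):
    cv2.imwrite(f'pics/{name}.png', cv2.cvtColor(s['frame'],cv2.COLOR_RGB2BGR))
def px2w(s,u,v,z=None,depth=None):
    p=cv2.undistortPoints(np.array([[[u,v]]],float),s['mtx'],np.array(s['D'],float))[0,0]
    T=np.linalg.inv(s['camera_from_world'])
    d=np.array([p[0],-p[1],-1.0]); o=T[:3,3]; dw=T[:3,:3]@d
    if z is not None: k=(z-o[2])/dw[2]
    else:
        k=depth if depth is not None else s['z_map'][int(round(v)),int(round(u))]
    return o+k*dw
def w2px(s,P):
    P=np.atleast_2d(P); c=(s['camera_from_world']@np.c_[P,np.ones(len(P))].T).T[:,:3]
    q=c*[1,-1,-1]
    return cv2.projectPoints(q,np.zeros(3),np.zeros(3),s['mtx'],np.array(s['D'],float))[0][:,0]
def cloud(s):
    v,u=np.mgrid[0:480,0:640]
    p=cv2.undistortPoints(np.stack([u.ravel(),v.ravel()],1).astype(float)[:,None],s['mtx'],np.array(s['D'],float))[:,0]
    d=s['z_map'].ravel()[:,None]; T=np.linalg.inv(s['camera_from_world'])
    P=np.c_[p[:,0],-p[:,1],-np.ones(len(p))]*d
    W=P@T[:3,:3].T+T[:3,3]; W[d[:,0]==0]=np.nan
    return W.reshape(480,640,3)
E
python3 - <<'E'
from h import *
print(get_obs())
for n in('side','top'):
    s=snapshot(n); save(s,n+'0'); print(s['camera_from_world'],s['mtx'],s['D'])
    np.save(n+'0.npy',s,allow_pickle=True)
E
```

```text
pics
{'clock': 0.0, 'joint_pos': array([ 8.48060935e+01,  2.05898803e+01,  6.33493074e-01, -1.96819467e-02,
       -7.01360450e+01, -1.65065844e+01]), 'qvel': array([-0.03207331, -0.08540597, -0.10532262,  0.0332847 , -0.02517864,
       -0.08099737]), 'tau': array([-5.84591580e-04, -5.82714915e+01,  2.93070155e+01,  6.99751407e+00,
        7.01569792e-03, -1.58627681e-04]), 'tool_pos': array([0.24946495, 0.62679438, 0.2912394 ]), 'orientation': array([ 1.79906120e+02, -8.52497002e-03, -2.17071866e+01]), 'force': array([ 0.13358606, -0.74001812, -0.22105397]), 'moment': array([-0.00637871,  0.0105471 ,  0.02853757]), 'opening': 0.08755883061135901}
[[ 0.96601161 -0.25845148  0.00494004 -0.55953119]
 [ 0.17666796  0.67403978  0.71725784 -0.05935617]
 [-0.18870614 -0.69200665  0.69679034 -0.83701784]
 [ 0.          0.          0.          1.        ]] [[466.4053527    0.         315.8045129 ]
 [  0.         466.4053527  245.55484999]
 [  0.           0.           1.        ]] [-0.00297888  0.          0.          0.          0.        ]
[[-0.0233435  -0.99900476 -0.03800739 -0.14646388]
 [ 0.99084751 -0.02817535  0.13201274 -0.53192947]
 [-0.13295222 -0.03457789  0.99051909 -0.93058602]
 [ 0.          0.          0.          1.        ]] [[525.87246863   0.         325.50721932]
 [  0.         525.87246863 247.73719053]
 [  0.           0.           1.        ]] [-0.05444396  0.          0.          0.          0.        ]
```

View pics/side0.png

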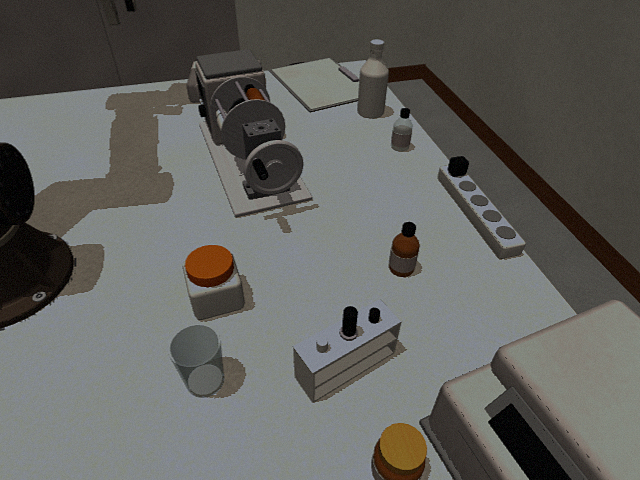

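View pics/top0.png

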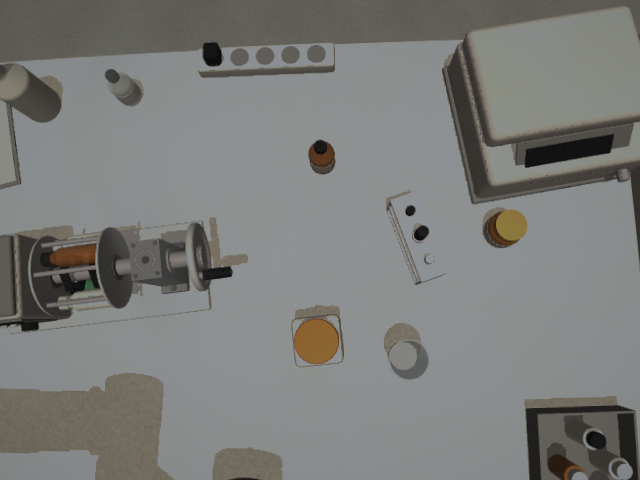

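Run:
```python
from h import *
t=np.load('top0.npy',allow_pickle=True).item(); s=np.load('side0.npy',allow_pickle=True).item()
for n,c in(('top',t),('side',s)):
    print(n,w2px(c,[[.25,.627,.29],[0,0,0],[.25,.627,0]]))
f=lambda c,u,v,z: print(u,v,px2w(c,u,v,z=z).round(4),px2w(c,u,v).round(4))
print('pin top');f(t,422,232,.082+.05);f(s,350,310,.132)
print('pedestal');f(t,147,260,.161);f(s,263,127,.161)
print('handle tip');f(t,230,271,.16);f(s,262,170,.16)
print('tubes');f(t,410,210,.1);f(t,429,259,.1)
print('amber,jar,waste,beaker');f(t,320,147,.105);f(t,511,226,.075);f(t,316,341,.094);f(t,404,355,.095)
for n,c,b in(('toprack',t,(370,175,460,295)),('topped',t,(110,215,245,305)),('sideped',s,(210,100,320,210)),('siderack',s,(280,290,410,400))):
    x0,y0,x1,y1=b; im=cv2.cvtColor(c['frame'],cv2.COLOR_RGB2BGR)[y0:y1,x0:x1]
    k=min(790/(x1-x0),590/(y1-y0)); k=int(k); print(n,b,k)
    cv2.imwrite(f'pics/{n}.png',np.clip(cv2.resize(im,None,fx=k,fy=k,interpolation=cv2.INTER_CUBIC)*1.4,0,255).astype(np.uint8))
```

```text
top [[-223.20287833  430.8957142 ]
 [ 244.32468012  542.57702139]
 [ -73.75431239  402.52624971]]
side [[116.05966571 -11.27586579]
 [  4.44072777 278.58493262]
 [146.04394653 101.48185233]]
pin top
422 232 [ 0.5361 -0.3224  0.132 ] [ 0.536  -0.3223  0.133 ]
350 310 [ 0.5398 -0.3219  0.132 ] [ 0.5395 -0.3227  0.1331]
pedestal
147 260 [0.499  0.1234 0.161 ] [0.502  0.1331 0.1359]
263 127 [0.5058 0.1266 0.161 ] [0.5068 0.1333 0.1572]
handle tip
230 271 [ 0.4778 -0.0117  0.16  ] [ 0.4792 -0.0086  0.146 ]
262 170 [ 0.4784 -0.0138  0.16  ] [ 0.4796 -0.0047  0.1536]
tubes
410 210 [ 0.5799 -0.3086  0.1   ] [ 0.5795 -0.3084  0.1018]
429 259 [ 0.4948 -0.3368  0.1   ] [ 0.4948 -0.3369  0.0994]
amber,jar,waste,beaker
320 147 [ 0.6954 -0.1573  0.105 ] [ 0.6962 -0.1572  0.1026]
511 226 [ 0.5514 -0.4869  0.075 ] [ 0.5518 -0.4878  0.0721]
316 341 [ 0.3624 -0.1427  0.094 ] [ 0.3623 -0.1426  0.0921]
404 355 [ 0.336  -0.2887  0.095 ] [ 0.3295 -0.2984  0.0044]
toprack (370, 175, 460, 295) 4
topped (110, 215, 245, 305) 5
sideped (210, 100, 320, 210) 5
siderack (280, 290, 410, 400) 5
```

View pics/toprack.png

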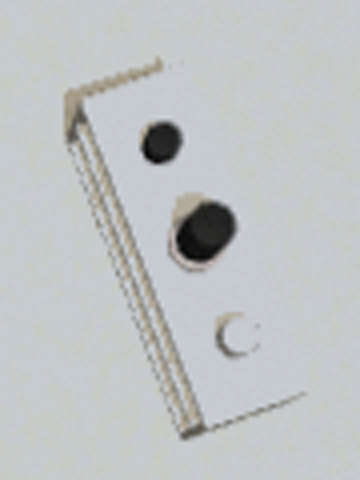

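View pics/topped.png

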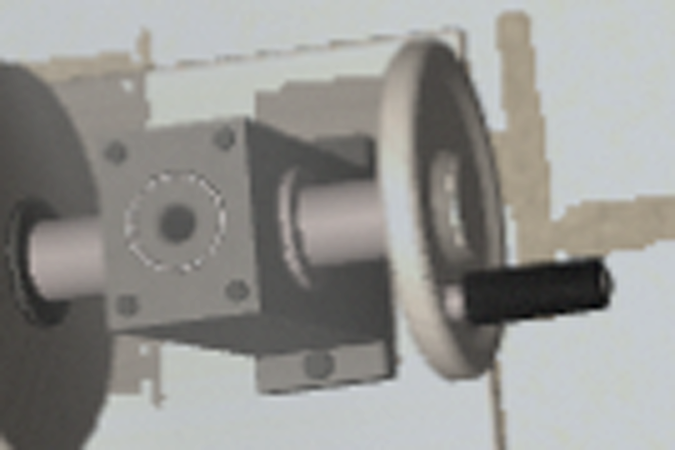

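View pics/sideped.png

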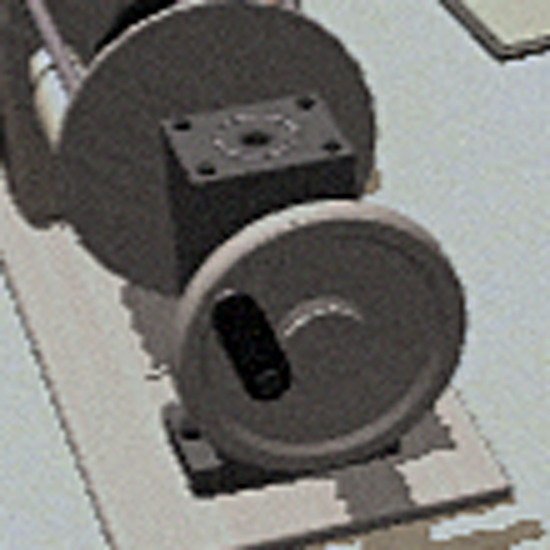

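View pics/siderack.png

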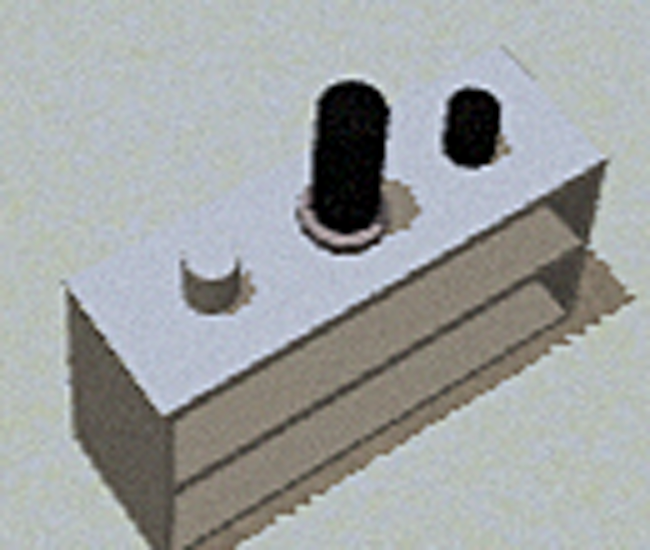

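Run:
```python
from h import *
t=np.load('top0.npy',allow_pickle=True).item(); s=np.load('side0.npy',allow_pickle=True).item()
z=.161
def cv(c,pts,off,k,zz): 
    return np.array([px2w(c,(U+.5)/k-.5+off[0],(V+.5)/k-.5+off[1],z=zz)[:2] for U,V in pts])
a=cv(t,[(177,224),(116,153),(224,139),(237,291),(127,305)],(110,215),5,z)
b=cv(s,[(256,139),(182,126),(306,104),(332,147),(205,169)],(210,100),5,z)
print(a.round(4),a[1:].mean(0)); print(b.round(4),b[1:].mean(0))
e=a[1]-a[2]; g=a[2]-a[3]; print(np.degrees([np.arctan2(e[1],e[0]),np.arctan2(g[1],g[0])]),np.linalg.norm(e),np.linalg.norm(g))
# depth cloud plane
for c in(t,s):
    W=cloud(c); m=(abs(W[...,2]-.161)<.004)&(abs(W[...,0]-.502)<.06)&(abs(W[...,1]-.127)<.035)
    P=W[m][:,:2].astype(np.float32); r=cv2.minAreaRect(P*1000); print(m.sum(),r)
    m=(abs(W[...,2]-.082)<.003)&(abs(W[...,0]-.537)<.1)&(abs(W[...,1]+.322)<.06)
    print('rack',m.sum(),cv2.minAreaRect(W[m][:,:2].astype(np.float32)*1000))
    m=(abs(W[...,2]-.132)<.004)&(abs(W[...,0]-.537)<.03)&(abs(W[...,1]+.322)<.03)
    P=W[m]; print('pintop',m.sum(),P.mean(0),P.min(0),P.max(0))
    # handle dark pixels
    g=c['frame'].max(2); m=(g<40)&(abs(W[...,0]-.48)<.05)&(abs(W[...,1]-.01)<.05)&(W[...,2]>.1)
    P=W[m]; print('handle',m.sum(),P.mean(0),P.min(0),P.max(0))
```

```text
[[0.5    0.1268]
 [0.5237 0.1476]
 [0.5273 0.1118]
 [0.4779 0.1066]
 [0.4742 0.1427]] [0.50078254 0.12717996]
[[0.5014 0.1262]
 [0.4751 0.1432]
 [0.5254 0.1479]
 [0.5288 0.1129]
 [0.4787 0.1091]] [0.50200645 0.12827651]
[95.6435107   6.06003884] 0.03598866568226033 0.04969170775819736
1173 ((500.80487060546875, 126.74783325195312), (65.04676818847656, 50.87984848022461), 5.95398473739624)
rack 2059 ((538.9879150390625, -324.18695068359375), (154.4661865234375, 50.98520278930664), 18.503541946411133)
pintop 114 [ 0.53860836 -0.32366672  0.13158706] [ 0.52928204 -0.33270027  0.12838269] [ 0.54809129 -0.31442616  0.13507248]
handle 276 [0.47615324 0.01310784 0.15065132] [ 0.46695663 -0.01017738  0.14384139] [0.48543229 0.03569549 0.15544964]
499 ((501.1838684082031, 127.49139404296875), (64.33080291748047, 55.304195404052734), 5.454999923706055)
rack 2652 ((538.9863891601562, -323.62908935546875), (154.603271484375, 51.95416259765625), 18.433631896972656)
pintop 154 [ 0.5386094  -0.32510455  0.13149438] [ 0.52964815 -0.33409353  0.12813422] [ 0.5489713  -0.31331005  0.13451553]
handle 249 [0.47919093 0.01276487 0.14678822] [ 0.46256736 -0.01130661  0.10476287] [0.52881085 0.053833   0.1679007 ]
```

```bash
cat >> h.py <<'E'
from scipy.spatial.transform import Rotation as Ro
def delta(target,yaw,o=None):
    o=o or get_obs(); R=Ro.from_euler('xyz',o['orientation'],degrees=True).as_matrix()
    d=R.T@(np.array(target)-o['tool_pos']); sp=-((yaw-o['orientation'][2]+180)%360-180)
    print('cur',o['clock'],o['tool_pos'].round(4),o['orientation'].round(2),'F',o['force'].round(2),'open',round(o['opening'],4),'j6',o['joint_pos'][[0,5]].round(1))
    print('delta',d.round(4),'spin',round(sp,2))
    return d,sp
E
python3 -c "
from h import *
delta([.53,.2,.30],-90)"
```

```text
cur 0.1 [0.2495 0.6268 0.2913] [ 1.7991e+02 -1.0000e-02 -2.1710e+01] F [0.17 0.19 0.2 ] open 0.0881 j6 [ 84.8 -16.5]
delta [ 0.4185  0.2928 -0.0082] spin 68.29
```

Emit:
play_rows(
  series=[
    [100,0.42,0.296,-0.01,70],
    [100,0.42,0.296,-0.01,70],
    [100,0.42,0.296,-0.01,70],
    [100,0.42,0.296,-0.01,70],
    [100,0.42,0.296,-0.01,70],
    [100,0.42,0.296,-0.01,70],
    [100,0.42,0.296,-0.01,70],
    [100,0.42,0.296,-0.01,70],
    [100,0.42,0.296,-0.01,70],
    [100,0.42,0.296,-0.01,70],
  ],
)

```text
clock: 1.1
tool_pos: [0.5234, 0.2065, 0.3019]
orientation: [180.0, 0.0, -91.7]
force: [1.5, 0.5, 0.9]
opening: 0.0877
```

```bash
python3 -c "
from h import *
delta([.5385,-.3235,.24],-161.6)"
```

```text
cur 1.1 [0.5234 0.2065 0.3019] [179.99   0.   -91.75] F [1.49 0.47 0.9 ] open 0.0877 j6 [ 41.5 -43.2]
delta [ 0.5293 -0.0313  0.0619] spin 69.85
```

Emit:
play_rows(
  series=[
    [100,0.525,-0.026,0.06,70],
    [100,0.525,-0.026,0.06,70],
    [100,0.525,-0.026,0.06,70],
    [100,0.525,-0.026,0.06,70],
    [100,0.525,-0.026,0.06,70],
    [100,0.525,-0.026,0.06,70],
    [100,0.525,-0.026,0.06,70],
    [100,0.525,-0.026,0.06,70],
    [100,0.525,-0.026,0.06,70],
    [100,0.525,-0.026,0.06,70],
  ],
)

```text
clock: 2.1
tool_pos: [0.5322, -0.2902, 0.2447]
orientation: [180.0, -0.0, -161.8]
force: [1.1, -0.3, 0.9]
opening: 0.0876
```

```bash
python3 -c "
from h import *
delta([.5385,-.3235,.165],-161.6)
save(snapshot('side'),'s1')"
```

```text
cur 2.1 [ 0.5322 -0.2902  0.2447] [ 1.7998e+02 -1.0000e-02 -1.6176e+02] F [ 1.09 -0.27  0.92] open 0.0876 j6 [-10.2 -61.6]
delta [ 0.0044 -0.0336  0.0797] spin -0.16
```

Emit:
play_rows(
  series=[
    [100,0.001,-0.008,0.0,0],
    [100,0.001,-0.008,0.0,0],
    [100,0.001,-0.008,0.0,0],
  ],
)

```text
clock: 2.45
tool_pos: [0.5343, -0.2952, 0.2453]
orientation: [180.0, 0.0, -161.7]
force: [0.1, 0.7, 0.5]
opening: 0.0877
```

```bash
python3 -c "
from h import *
delta([.5385,-.3235,.165],-161.6)"
```

```text
cur 2.45 [ 0.5343 -0.2952  0.2453] [ 179.99    0.   -161.66] F [0.07 0.74 0.5 ] open 0.0877 j6 [-10.6 -61. ]
delta [ 0.0049 -0.0282  0.0803] spin -0.06
```

Emit:
play_rows(
  series=[
    [100,0.005,-0.028,0.02,0],
    [100,0.005,-0.028,0.04,0],
    [100,0.005,-0.028,0.06,0],
    [100,0.005,-0.028,0.08,0],
    [100,0.005,-0.028,0.08,0],
    [100,0.005,-0.028,0.08,0],
  ],
)

```text
clock: 3.05
tool_pos: [0.5388, -0.3232, 0.1659]
orientation: [-180.0, -0.0, -161.6]
force: [0.1, 0.9, 0.2]
opening: 0.0879
```

```bash
python3 -c "
from h import *
delta([.5385,-.3235,.163],-161.6)
save(snapshot('side'),'s1');save(snapshot('top'),'t1')"
```

```text
cur 3.05 [ 0.5388 -0.3232  0.1659] [-179.98   -0.   -161.58] F [0.13 0.91 0.24] open 0.0879 j6 [-13.2 -58.4]
delta [ 0.0004 -0.0002  0.0029] spin 0.02
```

View pics/s1.png

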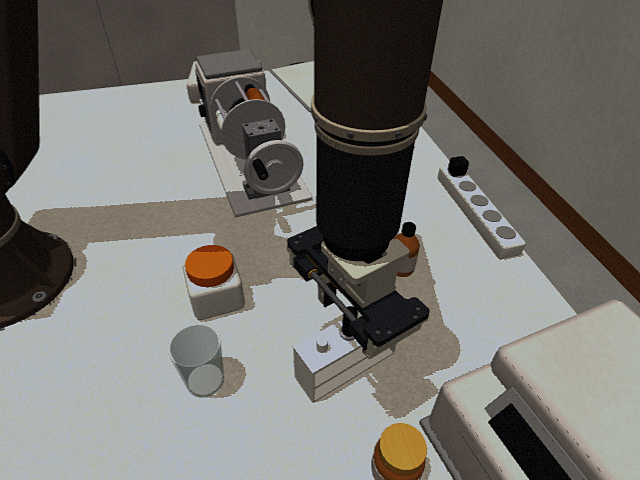

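View pics/t1.png

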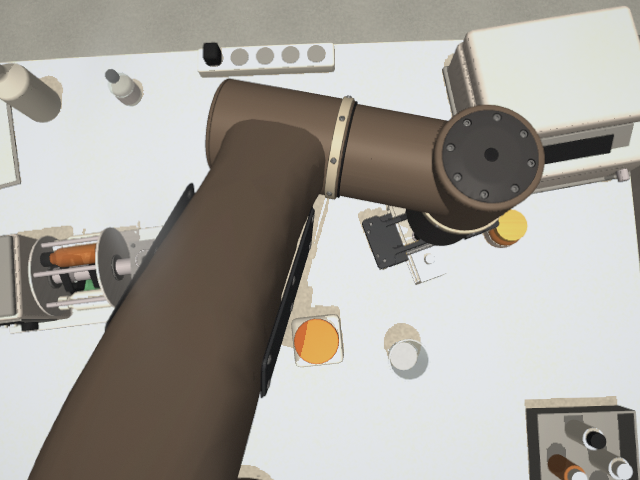

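Emit:
play_rows(
  series=[
    [100,0,0,0.003,0],
    [0,0,0,0.003,0],
    [0,0,0,0.003,0],
    [0,0,0,0.003,0],
    [0,0,0,0.003,0],
    [0,0,0,0.003,0],
    [0,0,0,0.003,0],
    [0,0,0,0.003,0],
  ],
)

```text
clock: 3.95
tool_pos: [0.5382, -0.3243, 0.1622]
orientation: [180.0, -0.0, -161.7]
force: [0.3, -0.2, -0.4]
opening: 0.0371
```

Emit:
play_rows(
  series=[
    [0,0,0,0,0],
    [0,0,0,0,0],
    [0,0,0,0,0],
    [0,0,0,0,0],
    [0,0,0,0,0],
  ],
)

```text
clock: 4.45
tool_pos: [0.5382, -0.3242, 0.1622]
orientation: [180.0, -0.0, -161.7]
force: [-0.7, 0.0, 0.1]
opening: 0.0195
```

```bash
python3 -c "
from h import *
delta([.5385,-.3235,.163],-161.6)"
```

```text
cur 4.45 [ 0.5382 -0.3242  0.1622] [ 179.99   -0.   -161.7 ] F [-0.74  0.02  0.12] open 0.0195 j6 [-13.3 -58.4]
delta [-0.0005  0.0006 -0.0008] spin -0.1
```

Emit:
play_rows(
  series=[
    [0,0,0,-0.03,0],
    [0,0,0,-0.07,0],
    [0,0,0,-0.11,0],
    [0,0,0,-0.15,0],
    [0,0,0,-0.185,0],
    [0,0,0,-0.185,0],
    [0,0,0,-0.185,0],
  ],
)

```text
clock: 5.15
tool_pos: [0.5382, -0.3242, 0.3479]
orientation: [-180.0, 0.1, -161.7]
force: [-1.4, -0.1, -1.4]
opening: 0.0196
```

```bash
python3 -c "
from h import *
delta([.501,.1268,.345],-84)"
```

```text
cur 5.15 [ 0.5382 -0.3242  0.3479] [-1.7997e+02  1.0000e-01 -1.6171e+02] F [-1.41 -0.06 -1.37] open 0.0196 j6 [-13.3 -58.4]
delta [-0.1062  0.4399  0.0028] spin -77.71
```

Emit:
play_rows(
  series=[
    [0,-0.106,0.44,0.003,-77.7],
    [0,-0.106,0.44,0.003,-77.7],
    [0,-0.106,0.44,0.003,-77.7],
    [0,-0.106,0.44,0.003,-77.7],
    [0,-0.106,0.44,0.003,-77.7],
    [0,-0.106,0.44,0.003,-77.7],
    [0,-0.106,0.44,0.003,-77.7],
    [0,-0.106,0.44,0.003,-77.7],
    [0,-0.106,0.44,0.003,-77.7],
    [0,-0.106,0.44,0.003,-77.7],
  ],
)

```text
clock: 6.15
tool_pos: [0.4997, 0.1311, 0.3424]
orientation: [179.9, -0.0, -83.5]
force: [0.1, -0.6, -0.2]
opening: 0.0196
```

```bash
python3 -c "
from h import *
delta([.501,.1268,.345],-84)"
```

```text
cur 6.15 [0.4997 0.1311 0.3424] [ 1.7987e+02 -1.0000e-02 -8.3450e+01] F [ 0.07 -0.59 -0.22] open 0.0196 j6 [ 36.5 -29.9]
delta [ 0.0044 -0.0008 -0.0026] spin 0.55
```

Emit:
play_rows(
  series=[
    [0,0,0,0,0],
    [0,0,0,0,0],
  ],
)

```text
clock: 6.35
tool_pos: [0.5004, 0.1261, 0.3432]
orientation: [179.9, -0.1, -84.1]
force: [0.2, -0.6, -0.5]
opening: 0.0197
```

```bash
python3 -c "
from h import *
delta([.501,.1268,.345],-84)
for n in('side','top'):
    s=snapshot(n); save(s,n+'2'); np.save(n+'2.npy',s,allow_pickle=True)
    im=cv2.cvtColor(s['frame'],cv2.COLOR_RGB2BGR)
    o=get_obs()['tool_pos']
    print(n,w2px(s,[o-[0,0,.1542],o-[0,0,.08],[.501,.1268,.161]]).round(1))
    if n=='side': cv2.imwrite('pics/s2c.png',cv2.resize(im[60:160,200:340],None,fx=5,fy=5,interpolation=cv2.INTER_CUBIC))
"
```

```text
cur 6.35 [0.5004 0.1261 0.3432] [ 1.799e+02 -5.000e-02 -8.407e+01] F [ 0.2  -0.64 -0.45] open 0.0197 j6 [ 36. -30.]
delta [-0.0006 -0.0007 -0.0018] spin -0.07
side [[259.2 114.3]
 [255.9  76.5]
 [260.5 127.3]]
top [[138.9 257. ]
 [118.7 250.9]
 [145.  258.8]]
```

View pics/s2c.png

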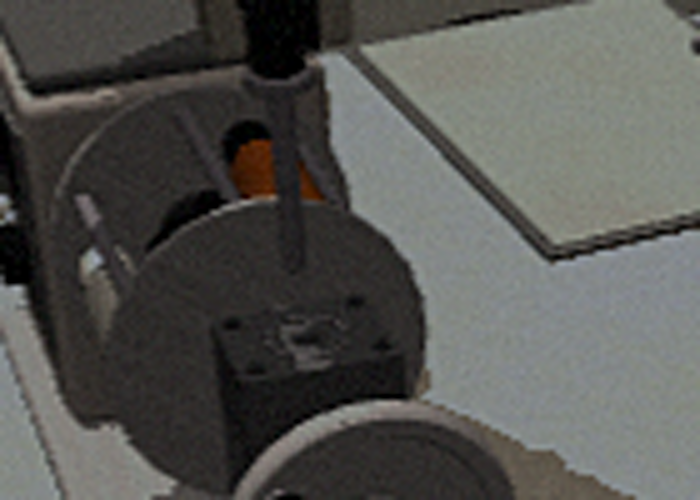

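View pics/top2.png

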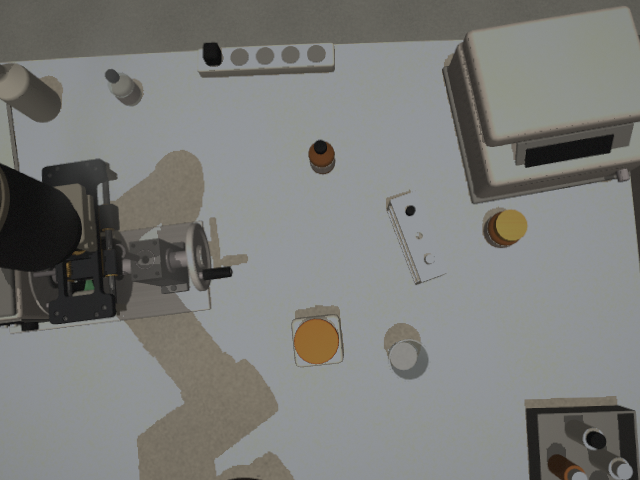

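```bash
python3 -c "
from h import *
for n,(x0,y0,x1,y1) in(('side',(235,70,290,145)),('top',(105,225,195,295))):
    s=np.load(n+'2.npy',allow_pickle=True).item()
    im=cv2.cvtColor(s['frame'],cv2.COLOR_RGB2BGR)[y0:y1,x0:x1]
    k=8; cv2.imwrite(f'pics/{n}2z.png',np.clip(cv2.resize(im.astype(float),None,fx=k,fy=k,interpolation=cv2.INTER_NEAREST)*2.2,0,255).astype(np.uint8))
    if n=='side':
        g=s['frame'].sum(2)
        for v in (84,88,92,96,100,104,108,112,114): print(v,g[v,250:268])
"
```

```text
84 [ 37  46  96 121 119  91 120 102  95 108 132 149 141 144 116 207 371 412]
88 [127 138 145 112 114 100 127 104 105 107 141 141 137 129 114 121 390 421]
92 [125 122 123 133  99  75  94 104 105  82  66 158 165 141 127 122 115 229]
96 [101 103 122 113 125  86 103 110  93  88 124 113  86 117 159 154 115 122]
100 [338 247 210 224 214 152 102 118 108  91 163 206 211 186 154 144  95 142]
104 [123 136 120 114 126 126 108 104 114  90 100 134 143 129 127 135 130 113]
108 [124 125 135 140 132 126 115  99  93  88  87 116 138 129 119 133 116 130]
112 [127 141 146 139 133 124 121  99 113  95  71 122 141 154 124 135 118 122]
114 [114 130 138 136 139 141 144 119  67 103 117 135 140 121 130 122 150 115]
```

View pics/side2z.png

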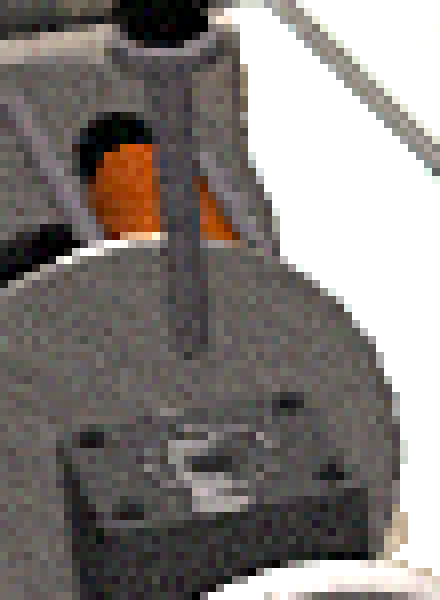

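View pics/top2z.png

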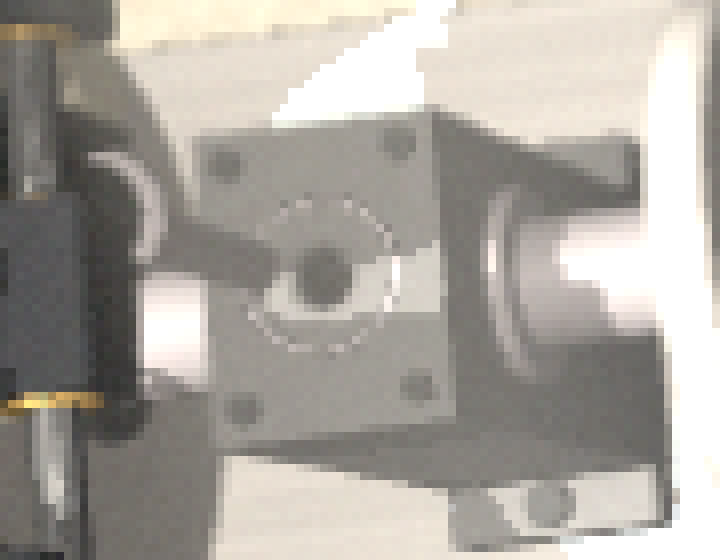

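Emit:
play_rows(
  series=[
    [0,0.0005,-0.002,0.0,0],
    [0,0.0005,-0.002,0.01,0],
    [0,0.0005,-0.002,0.02,0],
    [0,0.0005,-0.002,0.024,0],
    [0,0.0005,-0.002,0.024,0],
  ],
)

```text
clock: 6.95
tool_pos: [0.5024, 0.1261, 0.319]
orientation: [179.9, -0.1, -84.0]
force: [0.8, -0.1, -0.9]
opening: 0.0195
```

```bash
python3 -c "
from h import *
delta([.5024,.1258,.345],-84)
for n,(x0,y0,x1,y1) in(('side',(235,70,290,145)),('top',(105,225,195,295))):
    s=snapshot(n)
    im=cv2.cvtColor(s['frame'],cv2.COLOR_RGB2BGR)[y0:y1,x0:x1]
    k=8; cv2.imwrite(f'pics/{n}3z.png',np.clip(cv2.resize(im.astype(float),None,fx=k,fy=k,interpolation=cv2.INTER_NEAREST)*2.2,0,255).astype(np.uint8))
"
```

```text
cur 6.95 [0.5024 0.1261 0.319 ] [ 1.7989e+02 -5.0000e-02 -8.4030e+01] F [ 0.81 -0.05 -0.93] open 0.0195 j6 [ 35.8 -29.8]
delta [ 0.0003  0.     -0.026 ] spin -0.03
```

View pics/side3z.png

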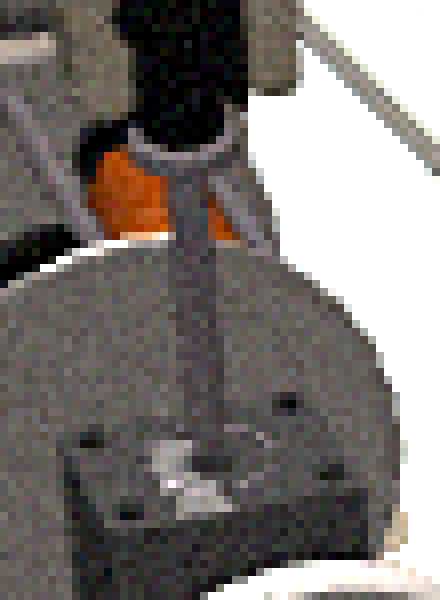

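View pics/top3z.png

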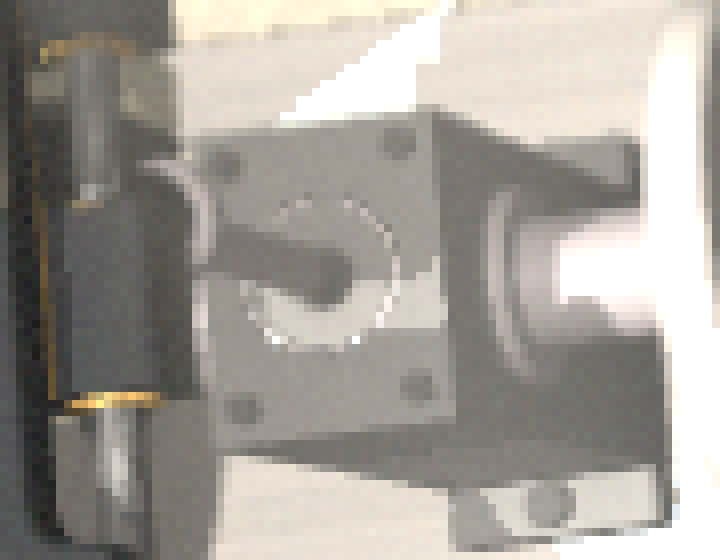

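Emit:
play_rows(
  series=[
    [0,0,0,0.004,0],
    [0,0,0,0.008,0],
    [0,0,0,0.012,0],
    [0,0,0,0.012,0],
  ],
)

```text
clock: 7.45
tool_pos: [0.5024, 0.1263, 0.3075]
orientation: [179.9, -0.0, -84.0]
force: [-0.4, -0.2, -1.5]
opening: 0.0193
```

Emit:
play_rows(
  series=[
    [0,0,0,0.005,0],
    [0,0,0,0.01,0],
    [0,0,0,0.015,0],
    [0,0,0,0.02,0],
    [0,0,0,0.022,0],
    [0,0,0,0.022,0],
  ],
)

```text
clock: 8.05
tool_pos: [0.5026, 0.1264, 0.2857]
orientation: [180.0, -0.0, -84.0]
force: [-0.6, -0.9, -1.4]
opening: 0.0196
```

```bash
python3 -c "
from h import *
delta([.5024,.1258,.285],-84)
for n,(x0,y0,x1,y1) in(('side',(225,65,295,145)),):
    s=snapshot(n); save(s,'s4')
    im=cv2.cvtColor(s['frame'],cv2.COLOR_RGB2BGR)[y0:y1,x0:x1]
    k=7; cv2.imwrite(f'pics/{n}4z.png',np.clip(cv2.resize(im.astype(float),None,fx=k,fy=k,interpolation=cv2.INTER_NEAREST)*2.2,0,255).astype(np.uint8))
"
```

```text
cur 8.05 [0.5026 0.1264 0.2857] [ 1.7996e+02 -1.0000e-02 -8.4010e+01] F [-0.6  -0.92 -1.44] open 0.0196 j6 [ 35.8 -29.8]
delta [0.0006 0.0003 0.0007] spin -0.01
```

View pics/side4z.png

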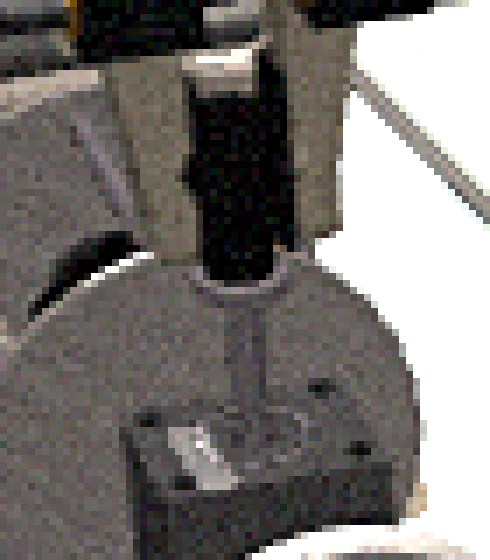

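Emit:
play_rows(
  series=[
    [70,0,0,0,0],
    [70,0,0,0,0],
    [70,0,0,0,0],
    [70,0,0,0,0],
    [70,0,0,0,0],
    [70,0,0,-0.03,0],
    [70,0,0,-0.07,0],
    [70,0,0,-0.07,0],
  ],
)

```text
clock: 8.9
tool_pos: [0.5047, 0.127, 0.3617]
orientation: [-179.5, 0.1, -84.0]
force: [0.6, 0.2, 0.5]
opening: 0.0611
```

```bash
python3 -c "
from h import *
c=np.cos(np.radians(6));s=np.sin(np.radians(6))
b=np.array([.5024,.1260]); X=np.array([c,s]);Y=np.array([-s,c])
h=b-.0365*X-.116*Y; print(h)
delta([*h,.19],-84)
for n,(x0,y0,x1,y1) in(('side',(225,65,295,145)),):
    s=snapshot(n); save(s,'s5')
    im=cv2.cvtColor(s['frame'],cv2.COLOR_RGB2BGR)[y0:y1,x0:x1]
    k=7; cv2.imwrite(f'pics/{n}5z.png',np.clip(cv2.resize(im.astype(float),None,fx=k,fy=k,interpolation=cv2.INTER_NEAREST)*2.2,0,255).astype(np.uint8))
"
```

```text
[0.47822525 0.00682017]
cur 8.9 [0.5047 0.127  0.3617] [-1.7952e+02  1.3000e-01 -8.3970e+01] F [0.63 0.22 0.45] open 0.0611 j6 [ 35.8 -29.8]
delta [0.1171 0.0404 0.1711] spin 0.03
```

View pics/side5z.png

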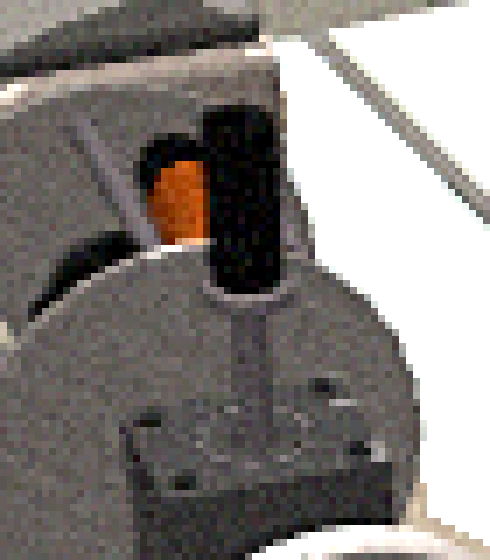

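Emit:
play_rows(
  series=[
    [50,0.05,0.018,0,0],
    [50,0.09,0.033,0,0],
    [50,0.117,0.038,0.0,0],
    [50,0.117,0.038,0.04,0],
    [50,0.117,0.038,0.08,0],
    [50,0.117,0.038,0.115,0],
    [50,0.117,0.038,0.115,0],
    [50,0.117,0.038,0.115,0],
  ],
)

```text
clock: 9.75
tool_pos: [0.4773, 0.006, 0.2415]
orientation: [179.9, -0.1, -84.0]
force: [0.6, -0.1, 1.4]
opening: 0.0438
```

```bash
python3 -c "
from h import *
delta([.4782,.0068,.19],-84)
for n in('side','top'):
    s=snapshot(n); save(s,n+'6')
"
```

```text
cur 9.75 [0.4773 0.006  0.2415] [ 1.7993e+02 -6.0000e-02 -8.3980e+01] F [ 0.65 -0.15  1.44] open 0.0438 j6 [ 24.4 -18.4]
delta [-0.0008 -0.001   0.0515] spin 0.02
```

View pics/side6.png

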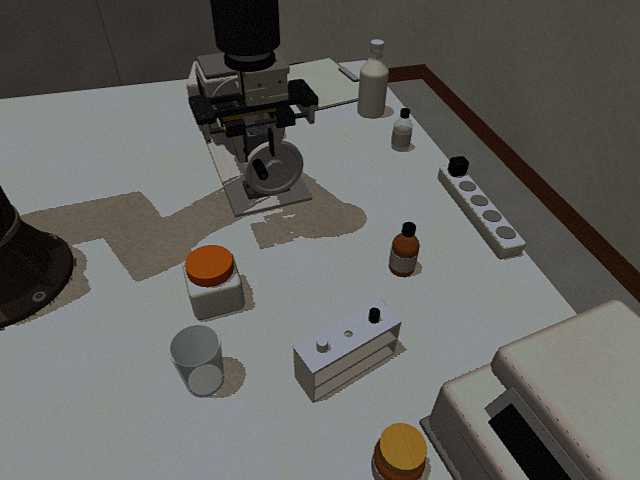

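View pics/top6.png

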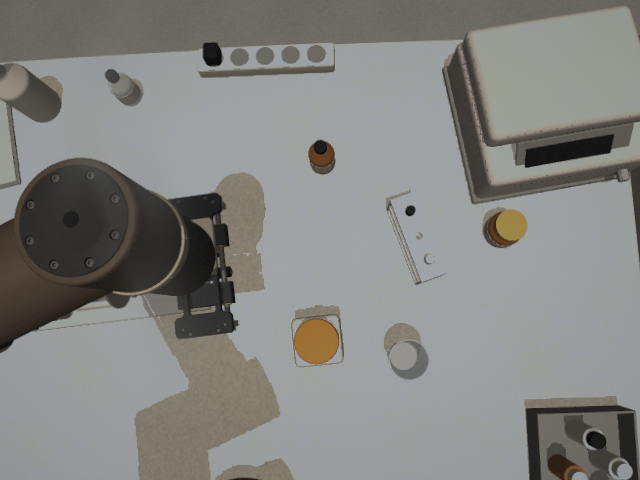

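Emit:
play_rows(
  series=[
    [50,-0.001,-0.001,0.02,0],
    [50,-0.001,-0.001,0.04,0],
    [50,-0.001,-0.001,0.052,0],
    [25,-0.001,-0.001,0.052,0],
    [25,-0.001,-0.001,0.052,0],
    [25,-0.001,-0.001,0.052,0],
    [25,-0.001,-0.001,0.052,0],
  ],
)

```text
clock: 10.55
tool_pos: [0.4786, 0.0074, 0.1903]
orientation: [-179.9, 0.0, -84.0]
force: [-0.5, -0.3, -0.7]
opening: 0.023
```

```bash
python3 -c "
from h import *
delta([.4782,.0068,.19],-84)
s=snapshot('side')
cv2.imwrite('pics/s7.png',cv2.resize(cv2.cvtColor(s['frame'],cv2.COLOR_RGB2BGR)[60:220,180:340],None,fx=3.6,fy=3.6)*2)
"
```

```text
cur 10.55 [0.4786 0.0074 0.1903] [-1.7989e+02  3.0000e-02 -8.3990e+01] F [-0.53 -0.27 -0.71] open 0.023 j6 [ 24.5 -18.5]
delta [0.0006 0.0005 0.0003] spin 0.01
```

View pics/s7.png

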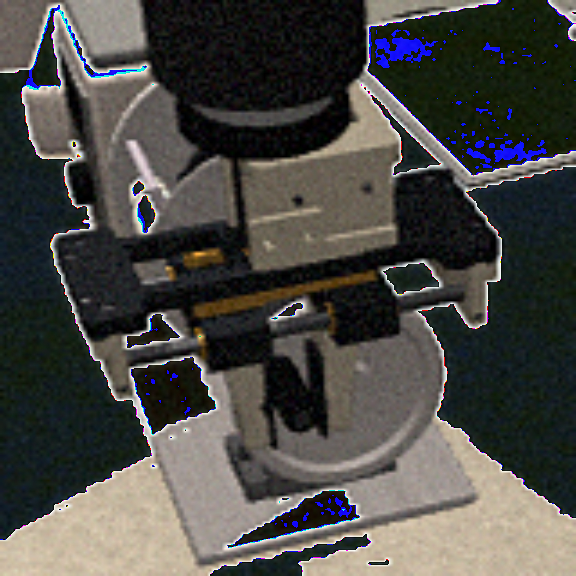

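Emit:
play_rows(
  series=[
    [25,0,-0.003,0,0],
    [25,0,-0.006,0,0],
    [25,0,-0.009,0,0],
    [25,0,-0.012,0,0],
    [25,0,-0.015,0,0],
    [25,0,-0.018,0,0],
    [25,0,-0.021,0,0],
    [25,0,-0.024,0,0],
    [25,0,-0.027,0,0],
    [25,0,-0.03,0,0],
  ],
)

```text
clock: 11.6
tool_pos: [0.5064, 0.0099, 0.1884]
orientation: [179.8, -0.0, -84.0]
force: [-6.2, 0.0, 0.8]
opening: 0.0218
```

```bash
cat >> h.py <<'E'
def crank():
    o=get_obs(); c,s=np.cos(np.radians(6)),np.sin(np.radians(6))
    d=o['tool_pos'][:2]-[.5024,.126]; x=d@[c,s]; y=d@[-s,c]
    print('t',o['clock'],'x',x.round(4),'y',y.round(4),'z',o['tool_pos'][2].round(4),'th',np.arcsin(np.clip((x-.0025)/.045,-1,1)).round(3),'Fx',(o['force'][:2]@[c,s]).round(2),'F',o['force'].round(2),'M',o['moment'].round(2),'op',round(o['opening'],4))
E
python3 -c "
from h import *
crank()"
```

```text
t 11.6 x -0.0081 y -0.1159 z 0.1884 th -0.239 Fx -6.16 F [-6.2   0.05  0.76] M [ 0.14  1.77 -0.  ] op 0.0218
```

Emit:
play_rows(
  series=[
    [25,0,-0.0015,0,0],
    [25,0,-0.003,0,0],
    [25,0,-0.0045,0,0],
    [25,0,-0.006,0,0],
  ],
)

```text
clock: 12.0
tool_pos: [0.5137, 0.0107, 0.1891]
orientation: [180.0, -0.0, -84.0]
force: [-4.3, -1.5, -0.4]
opening: 0.022
```

```bash
python3 -c "
from h import *
crank()"
```

```text
t 12.0 x -0.0008 y -0.1158 z 0.1891 th -0.074 Fx -4.48 F [-4.35 -1.48 -0.44] M [-0.62  1.51  0.05] op 0.022
```

Emit:
play_rows(
  series=[
    [25,0,-0.0015,0,0],
    [25,0,-0.003,0,0],
    [25,0,-0.0045,0,0],
  ],
)

```text
clock: 12.3
tool_pos: [0.5183, 0.0112, 0.1892]
orientation: [180.0, -0.0, -84.0]
force: [-4.8, -2.5, 1.1]
opening: 0.022
```

```bash
python3 -c "
from h import *
crank()"
```

```text
t 12.3 x 0.0038 y -0.1158 z 0.1892 th 0.029 Fx -5.06 F [-4.82 -2.54  1.12] M [-0.71  1.53 -0.04] op 0.022
```

Emit:
play_rows(
  series=[
    [25,0,-0.0015,0,0],
    [25,0,-0.003,0,0],
  ],
)

```text
clock: 12.5
tool_pos: [0.5211, 0.0115, 0.1891]
orientation: [179.9, -0.0, -84.0]
force: [-5.3, -1.3, 0.3]
opening: 0.0217
```

```bash
python3 -c "
from h import *
crank()"
```

```text
t 12.5 x 0.0066 y -0.1158 z 0.1891 th 0.092 Fx -5.44 F [-5.33 -1.34  0.25] M [-0.66  1.92  0.03] op 0.0217
```

Emit:
play_rows(
  series=[
    [25,0,-0.0015,0,0],
    [25,0,-0.003,0,0],
  ],
)

```text
clock: 12.7
tool_pos: [0.5229, 0.0116, 0.1885]
orientation: [179.8, -0.0, -84.0]
force: [-9.9, -1.5, 0.2]
opening: 0.022
```

```bash
python3 -c "
from h import *
crank()"
```

```text
t 12.7 x 0.0084 y -0.1159 z 0.1885 th 0.132 Fx -10.0 F [-9.9  -1.47  0.17] M [-0.35  3.33  0.08] op 0.022
```

Emit:
play_rows(
  series=[
    [25,0,-0.001,0,0],
    [25,0,-0.002,0,0],
  ],
)

```text
clock: 12.9
tool_pos: [0.5238, 0.0116, 0.188]
orientation: [179.7, -0.0, -84.1]
force: [-12.7, -0.4, -0.1]
opening: 0.0223
```

```bash
python3 -c "
from h import *
crank()
s=snapshot('side')
cv2.imwrite('pics/s8.png',cv2.resize(cv2.cvtColor(s['frame'],cv2.COLOR_RGB2BGR)[60:220,180:340],None,fx=3.6,fy=3.6)*2)
"
```

```text
t 12.9 x 0.0093 y -0.116 z 0.188 th 0.152 Fx -12.71 F [-12.74  -0.36  -0.06] M [-0.1   4.26  0.03] op 0.0223
```

View pics/s8.png

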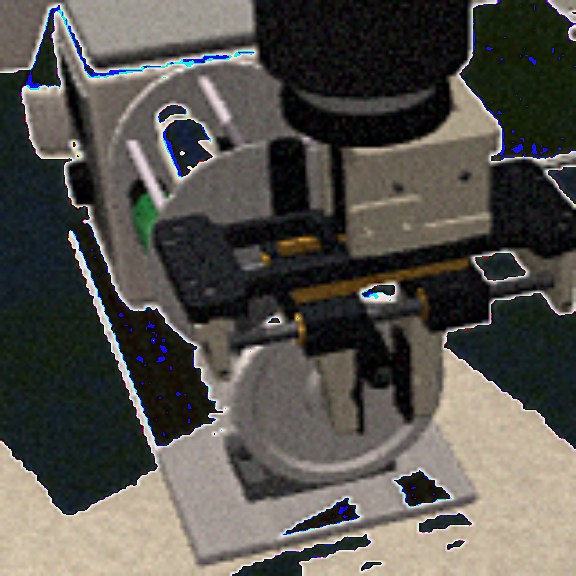

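```bash
python3 -c "
from h import *
s=snapshot('side')
for h in (.042,.016,.01,.005,0): print(h,w2px(s,[.5015,.1268,.161+h+.05]).round(1))
g=s['frame'].max(2); print(g[92:112,256:266])
"
```

```text
0.042 [[256.9  81.8]]
0.016 [[258.   95.3]]
0.01 [[258.3  98.4]]
0.005 [[258.5 100.9]]
0 [[258.7 103.4]]
[[51 52 31  4  0 19  4  2  6  8]
 [48 51 57 19  0  7  1  0  0  0]
 [47 56 53 37 12  2  2  9  6  9]
 [54 52 44 52 43 11  0 14  7  1]
 [51 45 53 55 60 52 25  0  0  4]
 [54 55 54 54 55 61 39 56 32  4]
 [37 17 13 20  3 23 28 48 95 97]
 [ 5 11  0  4 11  0  8  9 60 69]
 [ 7 10 11  4  1 10  0  2 22 44]
 [10  8  3  5  8  0  9  0 14 53]
 [ 0  4  4 16  9 13  1  0 15 49]
 [ 7 10  5  0  5  8 11  0  0 39]
 [ 6  8 10  0  0  2 11  3  6 47]
 [ 4  1  3  8  3 13  0 11  0 44]
 [ 3  0  1  7  3 11  0  0  0 43]
 [ 0  9  9  2  7 10  0  3  4 46]
 [ 0  0  2  7  0  0  2  9  0 48]
 [ 0 16  0  0  2  4  0  3  0 33]
 [ 0  0 11  5  4 10 13  3  4 25]
 [ 6 10  2  0  3  8  7  0  3 16]]
```

Emit:
play_rows(
  series=[
    [25,0,0.0015,0,0],
    [25,0,0.003,0,0],
    [50,0,0.003,0,0],
    [50,0,0.003,0,0],
    [50,0,0.003,0,0],
    [40,0,0.003,-0.04,0],
    [20,0,0.003,-0.08,0],
    [0,0,0.003,-0.12,0],
    [0,0,0.003,-0.14,0],
    [0,0,0.003,-0.14,0],
  ],
)

```text
clock: 14.0
tool_pos: [0.5251, 0.0124, 0.3333]
orientation: [-179.6, 0.1, -84.0]
force: [-0.3, -0.5, 0.3]
opening: 0.0092
```

```bash
python3 -c "
from h import *
crank(); delta([.5024,.1260,.33],-84)
s=snapshot('side');g=s['frame'].max(2); print(g[80:106,260])
"
```

```text
t 14.0 x 0.0107 y -0.1153 z 0.3333 th 0.184 Fx -0.37 F [-0.32 -0.47  0.28] M [ 0.15 -0.02  0.01] op 0.0092
cur 14.0 [0.5251 0.0124 0.3333] [-1.7956e+02  7.0000e-02 -8.3970e+01] F [-0.32 -0.47  0.28] open 0.0092 j6 [ 22.8 -16.8]
delta [-0.1153  0.0107  0.0033] spin 0.03
[ 50  48  62  69  50  46  50  49  59 117 115  91  71  52  30  44  53  54
  12   4   0   7  13   6   9   0]
```

Emit:
play_rows(
  series=[
    [0,-0.04,0.004,0,0],
    [0,-0.08,0.008,0,0],
    [0,-0.115,0.009,0,0],
    [0,-0.115,0.009,0,0],
    [0,-0.115,0.009,0.02,0],
    [0,-0.115,0.009,0.035,0],
    [0,-0.115,0.009,0.035,0],
  ],
)

```text
clock: 14.75
tool_pos: [0.5012, 0.1248, 0.2913]
orientation: [179.7, -0.1, -84.0]
force: [1.1, -0.6, 0.5]
opening: 0.0006
```

```bash
python3 -c "
from h import *
delta([.5024,.1260,.283],-84)
s=snapshot('side')
cv2.imwrite('pics/s9.png',cv2.resize(cv2.cvtColor(s['frame'],cv2.COLOR_RGB2BGR)[60:220,180:340],None,fx=3.6,fy=3.6)*2)
"
```

```text
cur 14.75 [0.5012 0.1248 0.2913] [ 1.7973e+02 -1.0000e-01 -8.4010e+01] F [ 1.08 -0.61  0.48] open 0.0006 j6 [ 35.7 -29.7]
delta [-0.0011 -0.0014  0.0083] spin -0.01
```

View pics/s9.png

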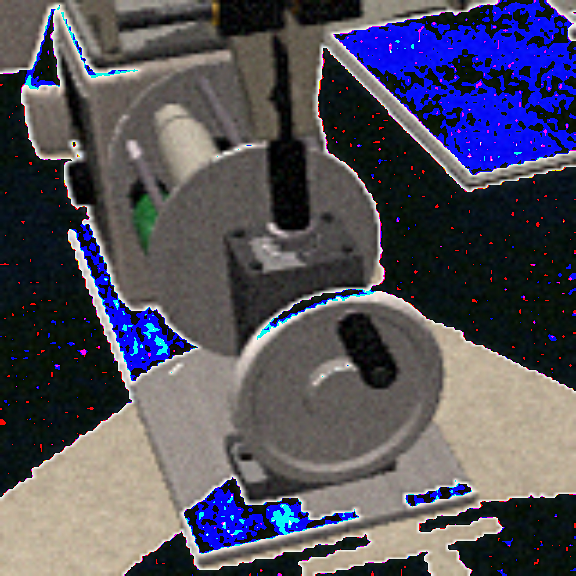

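Emit:
play_rows(
  series=[
    [0,-0.001,-0.001,0.003,0],
    [0,-0.001,-0.001,0.005,0],
    [0,-0.001,-0.001,0.007,0],
    [0,-0.001,-0.001,0.009,0],
  ],
)

```text
clock: 15.2
tool_pos: [0.5034, 0.1265, 0.2854]
orientation: [-180.0, 0.0, -84.0]
force: [0.1, 0.0, -0.1]
opening: 0.0004
```

Emit:
play_rows(
  series=[
    [0,0,0,0.001,0],
    [0,0,0,0.002,0],
  ],
)

```text
clock: 15.4
tool_pos: [0.5033, 0.1265, 0.2832]
orientation: [-180.0, 0.0, -84.0]
force: [0.2, -0.3, 1.3]
opening: 0.0004
```

Emit:
play_rows(
  series=[
    [0,0,0,0.001,0],
    [0,0,0,0.002,0],
  ],
)

```text
clock: 15.6
tool_pos: [0.5036, 0.1265, 0.2818]
orientation: [-179.9, -0.0, -84.0]
force: [-1.9, -0.6, 8.8]
opening: 0.0003
```

Contact; press on in small steps.

Emit:
play_rows(
  series=[
    [0,0,0,0.001,0],
    [0,0,0,0.002,0],
  ],
)

```text
clock: 15.8
tool_pos: [0.5041, 0.1264, 0.2815]
orientation: [-179.8, -0.0, -84.0]
force: [-5.3, -2.4, 18.6]
opening: 0.0004
```

Emit:
play_rows(
  series=[
    [0,0,0,0.001,0],
  ],
)

```text
clock: 15.9
tool_pos: [0.5043, 0.1263, 0.2813]
orientation: [-179.8, -0.0, -83.9]
force: [-5.7, -2.4, 22.4]
opening: 0.0004
```

Emit:
play_rows(
  series=[
    [0,0,0,0.001,0],
    [0,0,0,0.0015,0],
  ],
)

```text
clock: 16.1
tool_pos: [0.5044, 0.1261, 0.2805]
orientation: [-179.7, -0.0, -83.9]
force: [-6.8, -3.2, 23.9]
opening: 0.0001
```

```bash
python3 -c "
from h import *
crank(); 
s=snapshot('side')
cv2.imwrite('pics/s10.png',cv2.resize(cv2.cvtColor(s['frame'],cv2.COLOR_RGB2BGR)[70:150,220:320],None,fx=7,fy=7,interpolation=cv2.INTER_NEAREST)*2)
"
```

```text
t 16.1 x 0.002 y -0.0001 z 0.2805 th -0.011 Fx -7.08 F [-6.78 -3.2  23.91] M [-1.17  2.52 -0.01] op 0.0001
```

View pics/s10.png

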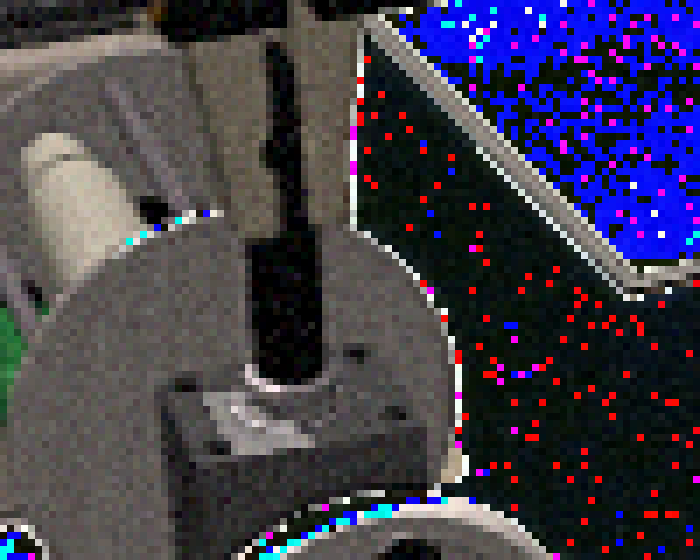

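Emit:
play_rows(
  series=[
    [0,0,0.001,0.0,0],
    [0,0,0.002,0.001,0],
    [0,0,0.002,0.002,0],
  ],
)

```text
clock: 16.45
tool_pos: [0.5032, 0.1264, 0.2783]
orientation: [-179.6, 0.0, -83.9]
force: [-1.1, -2.1, 18.4]
opening: 0.0004
```

```bash
python3 -c "
from h import *
crank()"
```

```text
t 16.45 x 0.0008 y 0.0003 z 0.2783 th -0.037 Fx -1.31 F [-1.1  -2.06 18.35] M [-0.88  0.65 -0.01] op 0.0004
```

Emit:
play_rows(
  series=[
    [0,0,0,0.001,0],
    [0,0,0,0.002,0],
    [0,0,0,0.002,0],
  ],
)

```text
clock: 16.75
tool_pos: [0.5035, 0.1263, 0.2773]
orientation: [-179.6, -0.0, -83.9]
force: [-5.0, -3.3, 24.8]
opening: 0.0002
```

Emit:
play_rows(
  series=[
    [0,0,0.0005,0.001,0],
    [0,0,0.0005,0.001,0],
  ],
)

```text
clock: 16.95
tool_pos: [0.5034, 0.1263, 0.2772]
orientation: [-179.5, -0.0, -83.9]
force: [-5.6, -3.2, 30.6]
opening: 0.0008
```

```bash
python3 -c "
from h import *
crank(); 
s=snapshot('side')
cv2.imwrite('pics/s11.png',cv2.resize(cv2.cvtColor(s['frame'],cv2.COLOR_RGB2BGR)[70:150,220:320],None,fx=7,fy=7,interpolation=cv2.INTER_NEAREST)*2)
"
```

```text
t 16.95 x 0.001 y 0.0002 z 0.2772 th -0.033 Fx -5.92 F [-5.62 -3.19 30.56] M [-1.38  1.82  0.05] op 0.0008
```

View pics/s11.png

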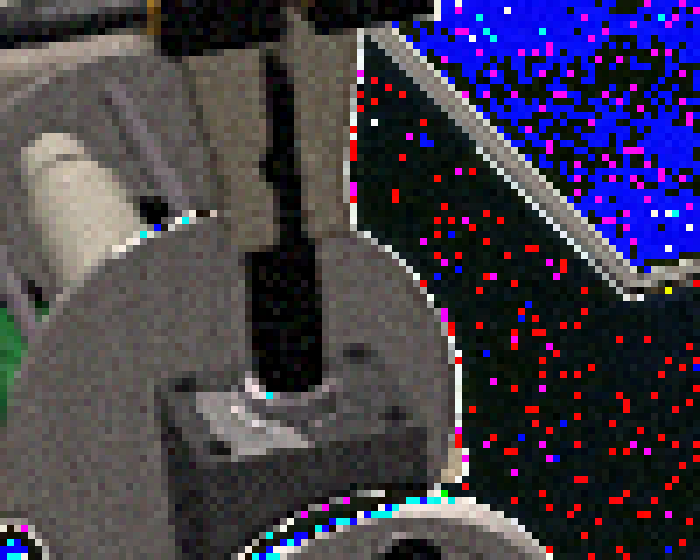

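Emit:
play_rows(
  series=[
    [0,0,0,-0.01,0],
    [0,0,0,-0.05,0],
    [0,0,0,-0.1,0],
    [0,0,0,-0.12,0],
    [0,0,0,-0.12,0],
  ],
)

```text
clock: 17.5
tool_pos: [0.5018, 0.1266, 0.3954]
orientation: [-179.7, 0.1, -84.0]
force: [-0.1, -0.1, -0.4]
opening: 0.0003
```

```bash
python3 -c "
from h import *
crank(); 
s=snapshot('side')
cv2.imwrite('pics/s12.png',cv2.resize(cv2.cvtColor(s['frame'],cv2.COLOR_RGB2BGR)[85:150,225:305],None,fx=9,fy=9,interpolation=cv2.INTER_NEAREST)*2)
W=cloud(s); m=(abs(W[...,0]-.5015)<.02)&(abs(W[...,1]-.127)<.02)&(W[...,2]>.155)
g=s['frame'].max(2); P=W[m&(g<35)]; print(len(P),np.sort(P[:,2])[-30:].round(4)); print(W[m&(abs(W[...,2]-.161)<.003)][:,2].mean())
q=W[m&(W[...,2]>.2)]; print(len(q),q[:,:2].mean(0), q[:,2].mean())
print(w2px(s,[[.5015,.1268,.211],[.5015,.1268,.217]]))
print(g[94:112,255:267])
"
```

```text
t 17.5 x -0.0006 y 0.0007 z 0.3954 th -0.068 Fx -0.07 F [-0.06 -0.12 -0.36] M [ 0.09 -0.07  0.01] op 0.0003
488 [0.3761 0.3761 0.3764 0.3765 0.3766 0.3766 0.3767 0.3767 0.3767 0.3768
 0.3769 0.3771 0.3773 0.3778 0.3779 0.3793 0.3806 0.3869 0.3895 0.3902
 0.3904 0.3908 0.3915 0.3916 0.3919 0.3924 0.3924 0.3927 0.3928 0.393 ]
0.16138369232611233
993 [0.50114787 0.11821049] 0.34766415357477287
[[258.72062164 103.35912752]
 [258.4623561  100.36499519]]
[[ 45  44  49  48  52  31  36  60  56  60  46  47]
 [ 42  45  49  48  44  47  35  44  54  67  54  46]
 [ 48  50  50  43  43  48  49  33  48  59  56  32]
 [ 48  44  44  45  48  47  44  38  40  59  62  54]
 [ 37  40  41  40  42  45  49  48  32  42  57  60]
 [147 134 124 118 106  89  65  35   1  23  47  60]
 [ 57  46  32  45  37  38  30  70 115 116  73  46]
 [ 29  18   1   0   9  11   2  13  29  44  64 101]
 [  4  10   4  11   9   4   0   3   5  14  47  56]
 [  0   5   7   7  13  10   6   6   4  11  43  49]
 [  3   1   4   7   6   8  10   0  10  10  41  48]
 [  0   0   1  15   5  13   0   5   0   0  41  56]
 [ 12   7  11   0  11  16   9   3   8   0  42  49]
 [  1   0   5   0  10   9   8   2   9   0  39  51]
 [ 12   0  10  10   8   7   3   2   7   0  44  48]
 [  8   0   9  13   0  11   5   0  12   0  33  45]
 [ 14   8   0   6   0  12   6   0   8   0  28  50]
 [ 13   7   0   9   3   0   4   0  12   0  29  48]]
```

View pics/s12.png

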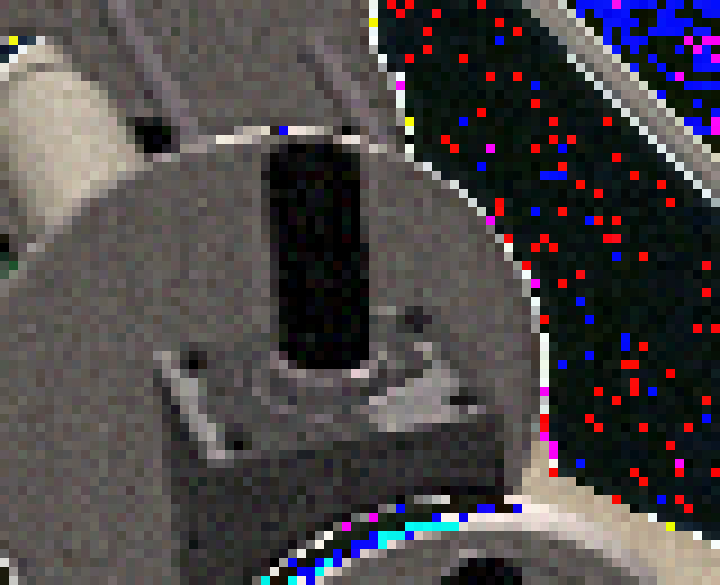

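```bash
python3 -c "
from h import *
s=snapshot('side'); W=cloud(s); g=s['frame'].max(2)
m=(abs(W[...,0]-.5015)<.02)&(abs(W[...,1]-.127)<.02)&(g<35)&(W[...,2]>.15)&(W[...,2]<.24)
print(m.sum(), np.sort(W[m][:,2])[-25:].round(4))
for v in range(98,108): print(v,W[v,256:264,2].round(4))
t=snapshot('top'); 
cv2.imwrite('pics/t12.png',cv2.resize(cv2.cvtColor(t['frame'],cv2.COLOR_RGB2BGR)[200:310,60:240],None,fx=4,fy=4,interpolation=cv2.INTER_NEAREST))
"
```

```text
287 [0.2117 0.2117 0.2117 0.2118 0.2118 0.2119 0.212  0.212  0.2121 0.2121
 0.2121 0.2122 0.2122 0.2123 0.2123 0.2123 0.2124 0.2125 0.2125 0.2126
 0.2126 0.2134 0.2136 0.2137 0.2138]
98 [0.1308 0.1293 0.1287 0.1306 0.1283 0.1267 0.127  0.1497]
99 [0.1823 0.1838 0.1832 0.1825 0.1258 0.1309 0.1304 0.1293]
100 [0.1825 0.1819 0.2116 0.211  0.2102 0.2118 0.1812 0.1796]
101 [0.2116 0.2103 0.2121 0.2112 0.2109 0.212  0.2126 0.2116]
102 [0.2116 0.2122 0.2123 0.211  0.2115 0.2123 0.2124 0.2126]
103 [0.2123 0.2125 0.2134 0.2117 0.2136 0.2121 0.2109 0.2119]
104 [0.212  0.2117 0.2137 0.2118 0.2125 0.2104 0.2114 0.211 ]
105 [0.2106 0.2098 0.2094 0.2097 0.2109 0.2088 0.2087 0.2078]
106 [0.2071 0.2076 0.208  0.2087 0.2073 0.2067 0.2076 0.205 ]
107 [0.2057 0.206  0.2054 0.2056 0.2051 0.2051 0.2039 0.2039]
```

View pics/t12.png

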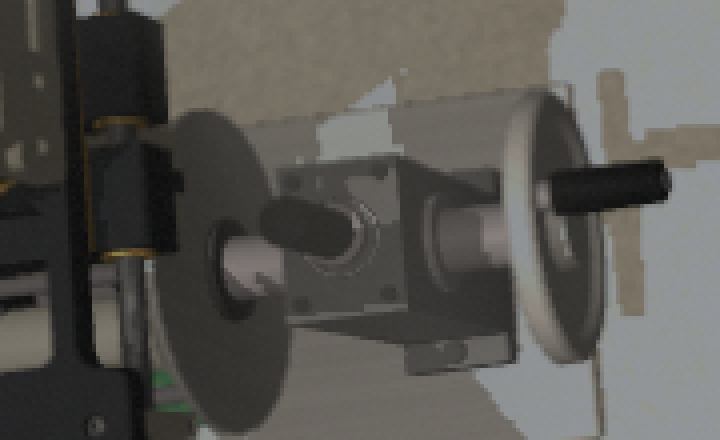

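```bash
python3 -c "
from h import *
print(get_obs()['clock'],get_obs()['force']); print(close_job())"
```

```text
17.65 [-0.49473427  0.00262166 -0.76434902]
the job is handed in; nothing more can be done
None
```

The lock pin is through the bore and the shaft's cross-hole and pushed home. I handed the job in at about 17.7 s of the 61 s; `close_job` reports no verdict.

- **Pin into the bore:** I gripped the pin in the middle hole of the rack, corrected about 2 mm sideways from the camera views, and stood it in the bore with no contact force.
- **Turning the crank:** I turned it with the fingers loosely around the handle. Drag was 4–6 N until about +0.13 rad, where it rose to 10–13 N. The side picture then showed the pin had dropped about 35 mm, leaving the collar roughly 6 mm above the mouth.
- **Pushing home:** The pin did not move on a straight push up to about 22 N, with 5–7 N of sideways force on the fingers. It went down after I shifted the tool about 2 mm sideways while pressing. It stopped firmly at the expected height with 31 N on it.

Last checks:

- **Collar:** The pin's top measured about 50.4 mm above the pedestal's top; fully seated it would be 50.0 mm. That puts the collar within about 0.5 mm of home, close to the limit of the depth noise.
- **Upright and clear:** The pin looked upright in both views, but I judged this by eye and did not measure the angle. The gripper stood clear above the pin with no force on it.
- **Bystanders:** The arm stayed clear of the tubes, jars, beaker and bottles throughout. I did not re-measure their positions at the end.

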